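# Load a coverslip carrier into the sprung stage holder with a lifter

## Robot

A 6-joint arm with a two-finger parallel gripper is mounted at the origin on the work surface. World frame = base frame: x ahead of the robot, y to its left, z up, the work surface at z = 0. Lengths are in mm, angles in rad, forces in N, time in s.
With the tool pointing down it reaches from about 250 to 775 mm from the base axis. Payload 4 kg.
Tool frame: the origin (TCP) lies midway between the tips of the shut fingers; the grasp point (between the pads) lies 19 mm behind it (arm.grip_point_offset is the distance from the TCP to the grasp point, in mm); z points along the fingers, y is the direction in which the jaws open and shut (so a half turn about z gives the same grasp; the last joint's range is limited). The gripper opens to 94 mm and grips with 3 to 60 N. Pads are 16 mm wide; open, the fingers measure 119 mm over their backs; the gripper's body (75 mm by 177 mm) begins 78 mm behind the grasp point.
Start: joints at [-1.359, 0.087, 1.371, -0, 1.684, -0.103], TCP at [170.292, -522.992, 205.506] pointing down, gripper open.
Joint ranges: [-3.1, 3.1], [-0.76, 2.03], [0.27, 2.55], [-1.08, 4.22], [0.17, 2.65], [-2.57, 2.57]. Speed limits (rad/s): [2.79, 2.79, 3.14, 3.14, 3.14, 3.14].

## Interface

Orientations are given as a unit quaternion [x, y, z, w].
In Python, from bench import arm gives the robot as it stands.
- The arm moves only by the tool send_rows, never from a script. Its argument "deltas" is a list of rows, each a list of 3 entries, a list of its own where there are three numbers: the shift along the tool's x, y, z in mm, then the turn, a rotation vector about the tool's x, y, z in rad, then the finger opening in mm, from 0 to 94. A call has 1 to 20 rows; each row is the pose to reach, as a shift and turn from the pose measured when the call began, along the tool's axes at that moment; what a row does not reach only later rows make up. A row lasts 1/12 s, in which the tool goes at most 41.7 mm and 7.16 degrees, less where a joint would pass 70% of its speed; a pose out of reach is approached as far as the arm can. A call with a gripper value outside its range is refused whole. The fingers move at their own pace and stop on an object; "squeeze" is the grip in N (left out, the last holds). Time passes only in rows, so rows that repeat a pose let the fingers close. It gives the time, the measured TCP pose, the force and the opening at its end, in the units of the state.
- arm.observe(): the state, without advancing time (a new reading comes with each control period).
- arm.capture(name): name is "scene" or "top" or "wrist"; returns the picture (384x512x3 uint8, red, green, blue); there is no depth.
- arm.calibration(name): a dict with "fx", "fy", "cx", "cy" (pixels), "position" and "attitude" of the camera in the world. Camera axes: x right, y down, z forward; pixel columns grow to the right and rows downward; lengths in mm; the calibration is good to about 2 mm. A picture is of the moment at which its call begins: read the wrist's pose just before it. calibration takes no time and is no camera call; for the wrist camera it gives the pose at the moment of the call.
- arm.finish_job(): hands the job in, once; it reports no verdict.
The state is a dict: "t": time; "joint_positions": joint angles; "joint_velocities": joint speeds; "tau": joint torques, N m; "position": TCP position; "ee_rot": TCP orientation; "wrist_force": force on the tool from outside, world axes, zero at the start; "ft_torque": the same for the moment, N m; "opening": finger opening in mm.
Only numpy, scipy, OpenCV 4.12 (cv2) and the standard library are available. Lean on these libraries where they do the work, as an engineer would, in place of code of your own. Each camera call takes 0.05 s, during which the arm holds its last target. There are 200 camera calls.

## Task

Pick up the flat lifter by its handle, slide its blade under the ring-shaped coverslip carrier on the drying stand and carry the carrier, balanced level on the blade and not touched by the gripper, to the stage holder. Set it down on the holder's ledges and, with the lifter's two pins, gently push it in under the sprung roller until it clicks home (the stop must not be rammed), then draw the lifter out and lay it back down level on open bench away from holder and stand. Leave the glassware and other loose things where they are.

Things in the scene. Friction and masses are not known exactly. Their poses are not given: they have to be found in the camera images.
- carrier: Coverslip carrier: a loose flat steel ring, 44 mm outside diameter, 16 mm hole, 6 mm thick, about 50 g (35 to 75 g). Origin at the centre of its underside, z up. It starts on the stand's ledges, across the channel, its underside 24 mm above the bench.
- lifter: Lifter, loose, 120 g. Origin on its underside midway between its two pins; x along the blade to its tip, z up. Steel blade 22 mm wide, 3 mm thick (upper face 3 mm above the origin), from x = -6 to +41 mm. Two upright pins, 5 mm diameter, at x = 0, y = +-8.5 mm, tops 10 mm above the origin; a carrier lying on the blade against both pins has its centre 23 mm ahead of the origin.
- lifter_handle (a point): Middle of the lifter's handle, 70 mm behind its origin and 25 mm above its underside (the bench at the start): the place to grip, from above, across its width. Black level bar 18 mm wide (y), 18 mm tall, from x = -105 to -28 mm of the lifter, a sloping neck before it. A foot under its tail keeps the lifter level on the bench. Axes as the lifter's.
- stand: Drying stand, fixed: grey base 60 x 84 mm with two ledges (50 mm long in x, tops 24 mm above the bench) on each side of a straight channel along x, 28 mm wide, open at both ends, floor 12 mm above the bench. Origin under the middle of the base at bench level; z up.
- stand_entry (a point): Middle of the -x end of the stand's channel, on its floor, 30 mm before the stand's origin. The blade goes in here along the stand's +x, below the ring that spans the channel. Axes as the stand's.
- holder: Stage holder, fixed: base from x = -45 to +105 mm, 90 mm wide, two ledges (tops 24 mm above the bench, x = -45 to +85 mm) on each side of a 28 mm wide channel along x, floor 12 mm above the bench. Origin at bench level on the channel's middle line; x is the loading direction, z up. Guide walls 5 mm tall on the ledges, 46 mm apart from x = -10 to +60 mm, flare to 60 mm apart at x = -44 mm.
- holder_mouth (a point): Point on the holder's middle line at ledge height, 25 mm before its origin: set the carrier down with its centre here, short of the roller, then push it along +x on the ledges, the blade's upper face about 3 mm below the ledge tops. At the far end a dark stop block with an arm over the channel (underside 52 mm up) carries the roller. Axes as the holder's.
- holder_home (a point): Middle of the range of the carrier's home, 20 mm past the holder's origin, at ledge height. The stop block's setting is not measured: home lies anywhere within 12 mm of here along x and must be felt. About 3 N of push (more if skewed) lifts the roller; it drops into the ring's hole 1 to 2 mm before the ring meets the stop, then force climbs steeply. A push of 6 to 7 N is enough, over about 10 N does damage.
- roller (a joint): Height in m of the sprung roller above its lowest position: 0 when down (nothing under it, or in the carrier's hole), about 0.0025 with the ring's flat under it. Wheel 20 mm diameter, 8 mm wide, on the stop block's arm, right over the centre of a carrier that touches the stop; when down, its lowest point is 2.5 mm below the top of a carrier on the ledges. Spring about 1 N. Push again if it is still up.
- dish: Bystander: loose white shallow dish, 60 mm diameter, 15 mm high; origin under its centre. Leave it alone.
- flask: Bystander: loose conical glass flask, 70 mm diameter, 108 mm tall; origin under its centre. Leave it alone.
- bottle: Bystander: loose amber bottle, 44 mm diameter, 85 mm tall; origin under its centre. Leave it alone.
- beaker: Bystander: loose small glass beaker, 48 mm diameter, 50 mm tall; origin under its centre. Leave it alone.
- spacer: Bystander: loose small black ring, 28 mm diameter, 8 mm high, not the carrier; origin under its centre. Leave it alone.
Not all that is in view belongs to the job. Leave any turquoise or yellow look-alike of the stand alone. What is shaped like the holder but yellow is not meant.

How it is judged (in metres and radians):
On the way, in this order (a step that is already met when the one before it is completed fails the run):
1. the carrier rides level on the lifter's blade, clear of the stand (contact force between carrier and lifter above 0.1 N and contact force between carrier and stand below 0.05 N and horizontal distance between carrier and stand above 0.07 m and height (world z) of carrier above 0.03 m and angle between carrier's own z axis and vertical below 0.15 rad), for 0.2 s.
2. the lifter pushes the carrier along the holder's ledges under the roller (contact force between carrier and lifter above 0.8 N and contact force between carrier and holder above 0.8 N and x of carrier in the frame of holder above -0.021 m and z of carrier in the frame of holder below 0.027 m), for 0.05 s.
At the end, for the whole second after the job is handed in: Carrier at rest flat on the holder ledges (2 mm in height, 4 mm sideways) with the roller in its hole (under 0.6 mm up); lifter not touching it, lying level and still on the bench, origin over 100 mm from those of holder and stand; the five bystanders within 20 mm of where they were (x of carrier in the frame of holder between 0.005 and 0.036 m and y of carrier in the frame of holder between -0.004 and 0.004 m and z of carrier in the frame of holder between 0.022 and 0.026 m and value of joint roller below 0.0006 m and angle between carrier's own z axis and vertical below 0.08 rad and linear speed of each of carrier, lifter below 0.01 m/s and contact force between lifter and carrier below 0.05 N and height (world z) of lifter below 0.004 m and angle between lifter's own z axis and vertical below 0.06 rad and horizontal distance between lifter and holder above 0.1 m and horizontal distance between lifter and stand above 0.1 m and distance of each of dish, flask, bottle, beaker, spacer from where it was at the start of the episode below 0.02 m).
It fails at once if the gripper touches the carrier (contact force between any of the fingers, the arm and carrier above 0.3 N).
It fails at once if the carrier is tilted more than 15 degrees (angle between carrier's own z axis and vertical above 0.26 rad).
It fails at once if the carrier falls to the bench (height (world z) of carrier below 0.015 m).
It fails at once if the carrier is pressed on the holder with more than 16 N in all (roller included) (contact force between carrier and holder above 16 N).
It fails at once if a bystander is knocked away (distance of any of dish, flask, bottle, beaker, spacer from where it was at the start of the episode above 0.03 m).
It also fails if it takes over 72 s, if anything falls off the work surface, if the arm or the gripper's body presses on something with over 40 N, if the wrist force passes 120 N, or if a joint passes its speed limit or range.

## Working session

There is one attempt and no reset: what is moved stays moved. The work goes in short steps, Python scripts to look and compute and a tool call to move; the robot and the scene stay as the last step left them, time stands still between calls to the robot, and variables do not carry over. Pictures are saved under pics/ and viewed, about 8 in all and at most 12, crops included, and the job is handed in when it is done.

Besides the shell and the picture viewer there is one more tool, called after ">>>" by a JSON object that holds its "fn" and its "kwargs", one argument or row to a line. send_rows: Moves the arm, as the interface text tells. Its arguments: {"type":"object","properties":{"deltas":{"type":"array"},"squeeze":{"type":"number"}},"required":["deltas"]}

```bash
ls; mkdir -p pics; python3 - <<'E'
from bench import arm
import cv2,numpy as np
s=arm.observe();print({k:np.round(v,3) for k,v in s.items()})
for n in("scene","top"):
    im=arm.capture(n);cv2.imwrite(f"pics/{n}0.png",im[:,:,::-1]);c=arm.calibration(n);print(n,c)
print(arm.calibration("wrist"))
E
```

```text
pics
{'t': np.float64(0.0), 'joint_positions': array([-1.359,  0.088,  1.372, -0.   ,  1.684, -0.103]), 'joint_velocities': array([-0.   , -0.001, -0.   ,  0.001, -0.   , -0.   ]), 'tau': array([-0.0000e+00, -3.4018e+01, -3.0242e+01,  7.2000e-02,  3.3000e-02,
       -0.0000e+00]), 'position': array([ 170.13 , -522.433,  204.305]), 'ee_rot': array([ 0.988,  0.157, -0.   , -0.001]), 'wrist_force': array([-0.511, -0.294, -0.223]), 'ft_torque': array([-0.002,  0.045,  0.01 ]), 'opening': np.float64(94.338)}
scene {'fx': 394.4033547827061, 'fy': 394.4033547827061, 'cx': 256.73898340367884, 'cy': 191.01851262776927, 'position': array([1303.6061556 ,  369.43433698,  637.63661998]), 'attitude': array([ 0.48983279,  0.72953626, -0.40261361, -0.25640393])}
top {'fx': 496.10969661294604, 'fy': 496.10969661294604, 'cx': 254.4185520128031, 'cy': 191.41566256953362, 'position': array([ 375.01380553,   -1.65209484, 1433.06237125]), 'attitude': array([-0.69915954,  0.71267246, -0.03893297,  0.04193009])}
{'fx': 299.71233389879694, 'fy': 299.71233389879694, 'cx': 253.107482921549, 'cy': 189.3802849894659, 'position': array([ 237.07044214, -501.10321964,  383.98909692]), 'attitude': array([ 0.80314685, -0.58284141, -0.07290749,  0.09967717])}
```

```bash
python3 - <<'E'
import cv2,numpy as np
a=cv2.imread("pics/top0.png");cv2.imwrite("pics/t1.png",cv2.resize(a,(800,600),interpolation=cv2.INTER_CUBIC))
a=cv2.imread("pics/scene0.png");cv2.imwrite("pics/s1.png",cv2.resize(a,(800,600),interpolation=cv2.INTER_CUBIC))
E
```

```text
(no output)
```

View pics/t1.png

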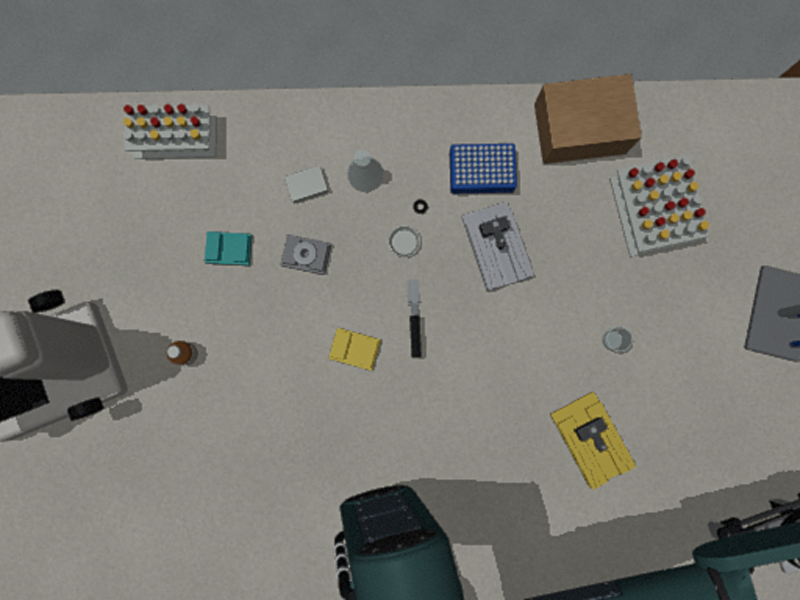

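View pics/s1.png

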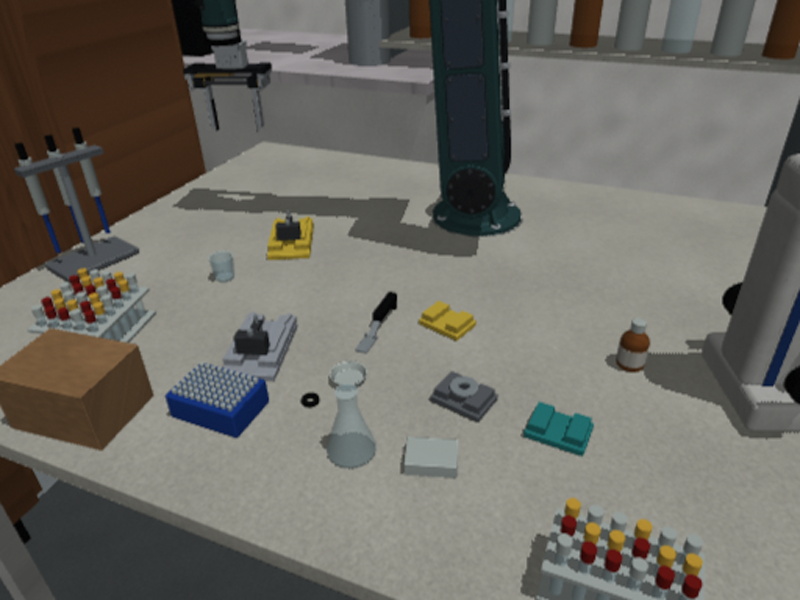

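The top view (800 px scale) shows these candidates:
- **Stand:** the grey one with the ring at (305,253). The turquoise (228,248) and yellow (355,348) ones are look-alikes.
- **Holder:** the grey one at (498,245), stop end up and mouth near (510,285). The yellow one (592,440) isn't meant.
- **Lifter:** tip at (413,283), handle around (416,335).
- **Small ring:** the one at (420,206) is the spacer, not the carrier.

The scene view agrees with all of this. Next I'll get rough positions.

```bash
cat > h.py <<'E'
from bench import arm
import cv2,numpy as np
from scipy.spatial.transform import Rotation as R
def ray(c,uv,z):
    "pixel (full-res 512x384) -> world point on plane z"
    d=R.from_quat(c["attitude"]).apply([(uv[0]-c["cx"])/c["fx"],(uv[1]-c["cy"])/c["fy"],1])
    p=np.array(c["position"]);return p+d*(z-p[2])/d[2]
def proj(c,P):
    q=R.from_quat(c["attitude"]).inv().apply(np.array(P)-c["position"])
    return q[...,:2]/q[...,2:]*[c["fx"],c["fy"]]+[c["cx"],c["cy"]]
def delta(pos,yaw,tilt=(0,0)):
    "delta to TCP pos, tool down, jaw(y) axis such that tool x is at world yaw (or half turn, nearest)"
    s=arm.observe();r0=R.from_quat(s["ee_rot"]);best=None
    for k in(0,np.pi):
        x=np.array([np.cos(yaw+k),np.sin(yaw+k),0]);z=np.array([0,0,-1.]);y=np.cross(z,x)
        rv=(r0.inv()*R.from_matrix(np.c_[x,y,z])).as_rotvec()
        if best is None or np.linalg.norm(rv)<np.linalg.norm(best):best=rv
    d=r0.inv().apply(np.array(pos)-s["position"])
    print("t",round(float(s["t"]),2),"pos",s["position"].round(1),"F",s["wrist_force"].round(2),"open",round(float(s["opening"]),1),"j6",s["joint_positions"].round(2))
    print("DELTA",d.round(1).tolist(),best.round(4).tolist());return d,best
E
python3 - <<'E'
from h import *
c=arm.calibration("top")
for n,p,z in[("ring",(305,253),30),("tip",(413,282),3),("handleend",(416,357),34),("handletop",(415,317),34),("holdmouth",(510,285),24),("holdstop",(494,232),50),("hol corners",(462,214),24),("",(504,203),24),("",(534,276),24),("",(489,290),24),
 ("standc",(288,235),12),("",(331,243),12),("",(324,273),12),("",(281,265),12),("flask",(367,185),0),("dish",(404,241),0),("beaker",(618,342),0)]:
    print(n,ray(c,np.array(p)*.64,z).round(0))
w=arm.calibration("wrist");s=arm.observe();r=R.from_quat(s["ee_rot"])
print("cam in tool",r.inv().apply(w["position"]-s["position"]),(r.inv()*R.from_quat(w["attitude"])).as_matrix().round(2), r.as_matrix().round(2))
E
```

```text
ring [625. 171.  30.]
tip [571. -27.   3.]
handleend [430. -29.  34.]
handletop [503. -28.  34.]
holdmouth [ 559. -204.   24.]
holdstop [ 653. -174.   50.]
hol corners [ 693. -120.   24.]
 [ 713. -198.   24.]
 [ 575. -248.   24.]
 [ 550. -165.   24.]
standc [663. 205.  12.]
 [646. 125.  12.]
 [590. 138.  12.]
 [606. 218.  12.]
flask [758.  57.   0.]
dish [649. -11.   0.]
beaker [ 452. -403.    0.]
cam in tool [ 7.02690997e+01  2.02146046e-02 -1.79542258e+02] [[ 0.   -0.97 -0.25]
 [ 1.    0.    0.  ]
 [-0.   -0.25  0.97]] [[ 0.95  0.31 -0.  ]
 [ 0.31 -0.95  0.  ]
 [ 0.   -0.   -1.  ]]
```

```bash
python3 - <<'E'
from h import *
delta([465,-28,130],0.01)
E
```

```text
t 0.1 pos [ 170.2 -522.5  204.4] F [ 0.26 -0.55 -0.5 ] open 93.9 j6 [-1.36  0.09  1.37 -0.    1.68 -0.1 ]
DELTA [433.4, -378.8, 75.3] [-0.002, 0.0001, 0.3048]
```

>>> {"fn": "send_rows", "kwargs": {
  "deltas": [
    [[100, -87, 17], [0, 0, 0.1], 94],
    [[217, -190, 37], [0, 0, 0.2], 94],
    [[325, -284, 56], [0, 0, 0.305], 94],
    [[433, -379, 75], [0, 0, 0.305], 94],
    [[433, -379, 75], [0, 0, 0.305], 94],
    [[433, -379, 75], [0, 0, 0.305], 94],
    [[433, -379, 75], [0, 0, 0.305], 94],
    [[433, -379, 75], [0, 0, 0.305], 94],
    [[433, -379, 75], [0, 0, 0.305], 94],
    [[433, -379, 75], [0, 0, 0.305], 94],
    [[433, -379, 75], [0, 0, 0.305], 94],
    [[433, -379, 75], [0, 0, 0.305], 94],
    [[433, -379, 75], [0, 0, 0.305], 94],
    [[433, -379, 75], [0, 0, 0.305], 94],
    [[433, -379, 75], [0, 0, 0.305], 94],
    [[433, -379, 75], [0, 0, 0.305], 94],
    [[433, -379, 75], [0, 0, 0.305], 94],
    [[433, -379, 75], [0, 0, 0.305], 94],
    [[433, -379, 75], [0, 0, 0.305], 94]
  ]
}}

```text
t: 1.68
position: [464.2, -29.3, 130.5]
ee_rot: [1.0, 0.004, -0.0, -0.001]
wrist_force: [0.0, -0.4, 0.4]
opening: 94.1
```

```bash
cat > snap.py <<'E'
import sys
from h import *
c=arm.calibration("wrist");s=arm.observe();im=arm.capture("wrist")[:,:,::-1].copy()
n=sys.argv[1];cv2.imwrite(f"pics/{n}.png",im);np.save(f"pics/{n}.npy",c,allow_pickle=True)
cv2.imwrite(f"pics/{n}_v.png",cv2.resize(im,(800,600),interpolation=cv2.INTER_CUBIC))
print(s["t"],s["position"].round(1),s["wrist_force"].round(2),s["opening"])
E
python3 snap.py w1
```

```text
1.6833 [464.2 -29.3 130.5] [ 0.01 -0.38  0.37] 94.12529680792002
```

View pics/w1_v.png

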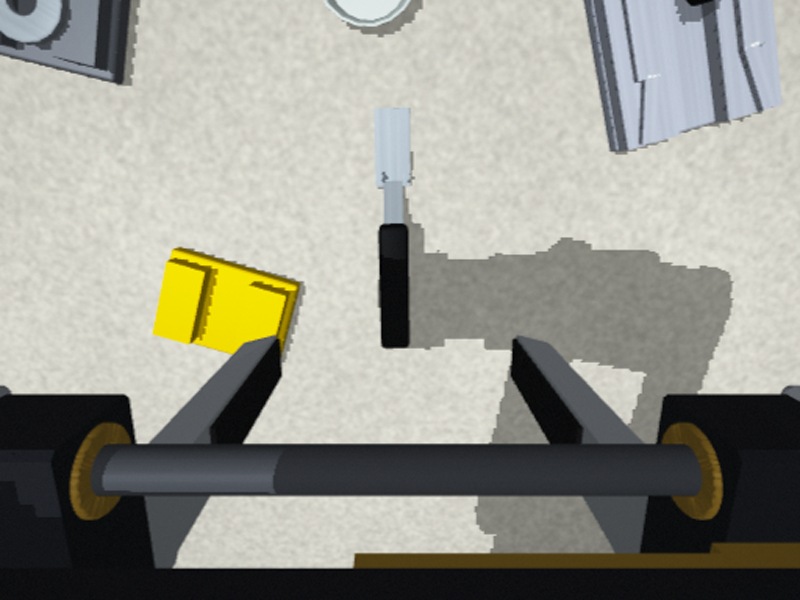

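Wrist view: handle from (394,225) to (395,348), blade tip at (392,107), pins near (384,178) and (409,178). The stand and ring are upper left, the holder mouth upper right. I'll measure the lifter here.

```bash
python3 - <<'E'
from h import *
c=np.load("pics/w1.npy",allow_pickle=True).item()
k=.64
for n,p,z in[("h front",(394,225),34),("h rear",(395,346),34),("rearL",(382,346),34),("rearR",(408,346),34),("tipL",(376.5,108),3),("tipR",(409.5,108),3),("rootL",(376,186),3),("rootR",(411,186),3)]:
    print(n,ray(c,np.array(p)*k,z).round(1))
im=cv2.imread("pics/w1.png");m=(im.max(2)<45).astype(np.uint8);m[225:]=0;m[:140]=0;m[:,:235]=0;m[:,270:]=0
ct=max(cv2.findContours(m,0,2)[0],key=cv2.contourArea);print(cv2.minAreaRect(ct),cv2.boundingRect(ct))
ys,xs=np.nonzero(m)
for y in(150,165,180,195,210):
    q=xs[ys==y]; print(y,q.min(),q.max()+1,ray(c,((q.min()+q.max())/2,y),34).round(1),ray(c,(q.min()-.5,y),34)[1]-ray(c,(q.max()+.5,y),34)[1])
g=im.min(2)
E
```

```text
h front [507.5 -28.5  34. ]
h rear [432.4 -29.6  34. ]
rearL [432.3 -21.5  34. ]
rearR [432.5 -37.8  34. ]
tipL [575.8 -17.2   3. ]
tipR [575.9 -37.4   3. ]
rootL [529.1 -16.7   3. ]
rootR [529.3 -39.1   3. ]
((251.78057861328125, 182.0545654296875), (78.15824890136719, 17.658479690551758), 89.02897644042969) (243, 143, 19, 79)
150 243 261 [502.  -27.9  34. ] 16.549401511917807
165 243 261 [488.1 -28.   34. ] 16.75452974269381
180 243 261 [473.8 -28.1  34. ] 16.96480688285717
195 244 261 [459.2 -28.7  34. ] 16.225936152521463
210 244 262 [444.1 -29.3  34. ] 17.40154940065395
```

```bash
python3 - <<'E'
from h import *
delta([465.5,-28.4,6],0.016)
c=np.load("pics/w1.npy",allow_pickle=True).item();print(ray(c,(192,181),12),ray(c,(180,225),12))
E
```

```text
t 1.73 pos [464.2 -29.3 130.6] F [ 0.04 -0.58 -0.53] open 93.9 j6 [-0.19 -0.08  1.68  0.    1.53  1.38]
DELTA [1.3, -0.7, 124.6] [-0.0016, -0.0001, -0.0088]
[467.4631411   32.59053098  12.        ] [419.68909422  47.30150666  12.        ]
```

>>> {"fn": "send_rows", "kwargs": {
  "deltas": [
    [[1.3, -0.7, 10], [0, 0, -0.009], 50],
    [[1.3, -0.7, 30], [0, 0, -0.009], 50],
    [[1.3, -0.7, 50], [0, 0, -0.009], 50],
    [[1.3, -0.7, 70], [0, 0, -0.009], 50],
    [[1.3, -0.7, 90], [0, 0, -0.009], 50],
    [[1.3, -0.7, 105], [0, 0, -0.009], 50],
    [[1.3, -0.7, 115], [0, 0, -0.009], 50],
    [[1.3, -0.7, 121], [0, 0, -0.009], 50],
    [[1.3, -0.7, 124.5], [0, 0, -0.009], 50],
    [[1.3, -0.7, 124.5], [0, 0, -0.009], 50],
    [[1.3, -0.7, 124.5], [0, 0, -0.009], 50]
  ]
}}

```text
t: 2.65
position: [466.2, -28.6, 6.8]
ee_rot: [1.0, 0.008, 0.001, -0.001]
wrist_force: [0.4, -0.4, -1.2]
opening: 49.7
```

```bash
python3 - <<'E'
from h import *
delta([465.5,-28.4,6],0.016)
E
```

```text
t 2.65 pos [466.2 -28.6   6.8] F [ 0.42 -0.39 -1.19] open 49.7 j6 [-0.18  0.03  1.84  0.    1.27  1.37]
DELTA [-0.7, -0.2, 0.8] [-0.0013, -0.0015, -0.0]
```

Close the fingers firmly.

>>> {"fn": "send_rows", "kwargs": {
  "deltas": [
    [[-0.5, -0.2, 0.6], [0, 0, 0], 16],
    [[-0.5, -0.2, 0.6], [0, 0, 0], 12],
    [[-0.5, -0.2, 0.6], [0, 0, 0], 10],
    [[-0.5, -0.2, 0.6], [0, 0, 0], 10],
    [[-0.5, -0.2, 0.6], [0, 0, 0], 10],
    [[-0.5, -0.2, 0.6], [0, 0, 0], 10],
    [[-0.5, -0.2, 0.6], [0, 0, 0], 10],
    [[-0.5, -0.2, 0.6], [0, 0, 0], 10]
  ],
  "squeeze": 50
}}

```text
t: 3.32
position: [465.8, -28.4, 6.3]
ee_rot: [1.0, 0.008, 0.001, -0.001]
wrist_force: [-0.6, -0.7, 0.9]
opening: 17.9
```

```bash
python3 - <<'E'
from h import *
delta([509,150,130],-0.21)
E
```

```text
t 3.32 pos [465.8 -28.4   6.3] F [-0.64 -0.68  0.91] open 17.9 j6 [-0.18  0.03  1.84  0.    1.27  1.37]
DELTA [46.3, -177.8, -123.3] [-0.0016, -0.0016, 0.2259]
```

>>> {"fn": "send_rows", "kwargs": {
  "deltas": [
    [[0, 0, -5], [0, 0, 0], 10],
    [[0, 0, -20], [0, 0, 0], 10],
    [[0, 0, -40], [0, 0, 0], 10],
    [[0, 0, -65], [0, 0, 0], 10],
    [[10, -30, -90], [0, 0, 0.05], 10],
    [[20, -60, -115], [0, 0, 0.1], 10],
    [[30, -90, -123], [0, 0, 0.15], 10],
    [[38, -120, -123], [0, 0, 0.2], 10],
    [[43, -145, -123], [0, 0, 0.226], 10],
    [[46, -165, -123], [0, 0, 0.226], 10],
    [[46, -178, -123], [0, 0, 0.226], 10],
    [[46, -178, -123], [0, 0, 0.226], 10],
    [[46, -178, -123], [0, 0, 0.226], 10],
    [[46, -178, -123], [0, 0, 0.226], 10]
  ]
}}

```text
t: 4.48
position: [508.5, 149.1, 129.5]
ee_rot: [0.994, -0.105, 0.001, -0.0]
wrist_force: [-1.0, -0.1, -1.2]
opening: 17.6
```

```bash
python3 snap.py w2
```

```text
4.4833 [508.5 149.1 129.5] [-0.96 -0.07 -1.2 ] 17.598335165563054
```

View pics/w2_v.png

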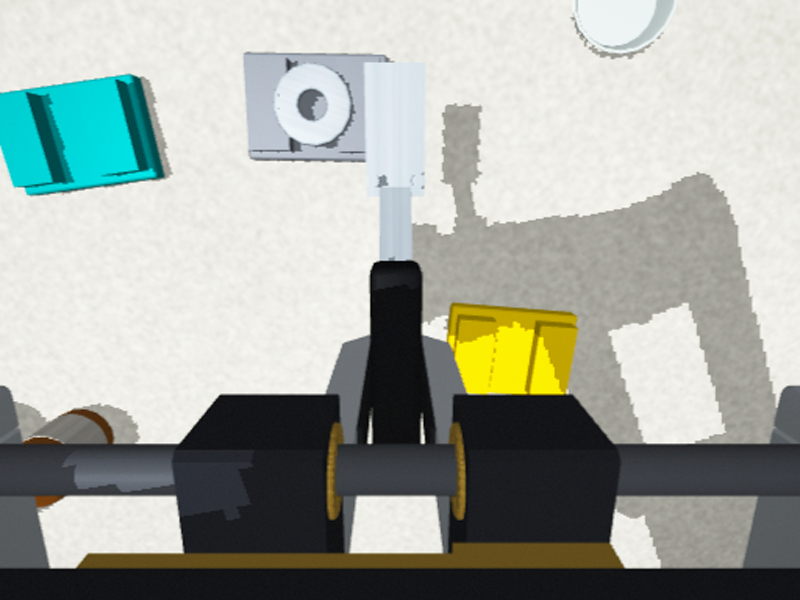

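Ring centre at (314,104), stand's left edge runs (245,53) to (250,160) and its near edge sits at about row 158. The blade is offset to the right, at columns 365 to 425. I'll measure the ring and the stand axis.

```bash
python3 - <<'E'
from h import *
c=np.load("pics/w2.npy",allow_pickle=True).item();im=cv2.imread("pics/w2.png")
x0,y0,x1,y1=150,25,240,110
cr=im[y0:y1,x0:x1];hsv=cv2.cvtColor(cr,cv2.COLOR_BGR2HSV)
print(cr[41,::3].tolist())
print(cr[::3,15].tolist())
cv2.imwrite("pics/crop2.png",cv2.resize(cr,None,fx=7,fy=7,interpolation=cv2.INTER_NEAREST))
E
```

```text
[[237, 242, 242], [233, 238, 238], [227, 231, 231], [205, 194, 185], [205, 195, 186], [205, 194, 184], [204, 193, 185], [205, 193, 186], [207, 195, 187], [245, 241, 234], [245, 240, 233], [243, 238, 231], [242, 237, 229], [216, 207, 194], [108, 102, 96], [110, 101, 96], [109, 102, 96], [154, 144, 136], [200, 188, 180], [201, 190, 182], [238, 233, 222], [244, 239, 231], [243, 238, 231], [241, 236, 228], [236, 230, 219], [142, 135, 128], [199, 186, 179], [198, 187, 179], [239, 233, 225], [240, 234, 226]]
[[232, 238, 238], [232, 237, 238], [234, 239, 240], [163, 151, 144], [197, 185, 177], [198, 187, 177], [198, 187, 180], [201, 189, 181], [200, 190, 182], [202, 189, 182], [202, 192, 184], [203, 191, 184], [203, 193, 185], [204, 192, 183], [205, 195, 185], [206, 194, 185], [206, 196, 186], [206, 195, 186], [205, 196, 186], [208, 197, 188], [208, 197, 189], [209, 197, 191], [208, 198, 190], [210, 199, 191], [210, 199, 189], [185, 172, 165], [236, 241, 242], [234, 240, 240], [231, 238, 238]]
```

View pics/crop2.png

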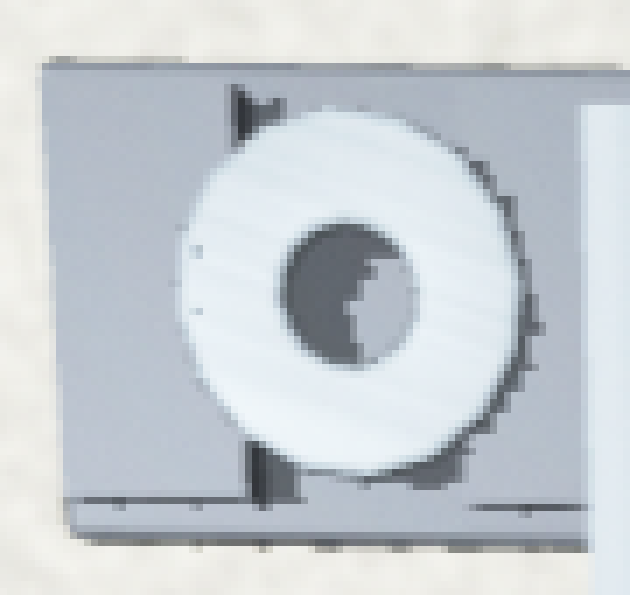

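```bash
cat > ell.py <<'E'
from h import *
def ring(im,c,box,z=30):
    x0,y0,x1,y1=box;cr=im[y0:y1,x0:x1].astype(int)
    m=((cr[...,0]-cr[...,2]>5)&(cr[...,2]>214)).astype(np.uint8)
    ct=max(cv2.findContours(m,0,1)[0],key=cv2.contourArea)
    h=cv2.convexHull(ct)
    P=np.array([ray(c,p[0]+[x0,y0],z)[:2] for p in ct])
    from scipy.optimize import least_squares
    f=least_squares(lambda q:np.hypot(*(P-q[:2]).T)-q[2],[*P.mean(0),22],loss="soft_l1",f_scale=.5).x
    return f
E
python3 - <<'E'
from ell import *
c=np.load("pics/w2.npy",allow_pickle=True).item();im=cv2.imread("pics/w2.png")
print("ring",ring(im,c,(150,25,232,110)))
q=lambda x,y,z:ray(c,(150+x/7-.5,25+y/7-.5),z).round(1)[:2]
def pr(n,a,b):
    d=b-a;print(n,a,b,"len",np.hypot(*d).round(1),"yaw",np.arctan2(d[1],d[0]).round(3))
pr("ledge inner L",q(246,500,24),q(232,88,24))
pr("base L z12",q(70,535,12),q(42,65,12)); pr("base front z12/y",q(585,542,12),q(75,537,12))
pr("ledge front L-R z24",q(470,505,24),q(246,500,24));pr("back top12",q(620,70,12),q(42,65,12))
E
```

```text
ring [625.79043443 171.60945785  20.00580793]
ledge inner L [605.6 191.4] [653.2 180.3] len 48.9 yaw -0.229
base L z12 [607.4 218.4] [664.2 205.5] len 58.2 yaw -0.223
base front z12/y [591.9 150.2] [607.  217.9] len 69.4 yaw 1.351
ledge front L-R z24 [598.9 163.1] [605.6 191.4] len 29.1 yaw 1.338
back top12 [648.  132.6] [664.2 205.5] len 74.7 yaw 1.352
```

```bash
python3 - <<'E'
from h import *
c=np.load("pics/w2.npy",allow_pickle=True).item();im=cv2.imread("pics/w2.png")
s=arm.observe();r=R.from_quat(s["ee_rot"]);k=.64
for n,p in[("tipL",(364,63)),("tipR",(425,63)),("rootL",(367,194)),("rootR",(423.5,194)),("pinL",(382,180)),("pinR",(415,180))]:
    z=s["position"][2]-6.3+(10 if "pin" in n else 3);print(n,r.inv().apply(ray(c,np.array(p)*k,z)-s["position"]).round(1))
x=np.array([np.cos(-.224),np.sin(-.224)]);o=np.array([626.2,171.6])
delta([*(o-165*x),60],-.224);delta([*(o-165*x),22.5],-.224)
E
```

```text
tipL [110.  -11.    3.4]
tipR [110.   10.9   3.4]
rootL [ 64.2 -10.5   3.4]
rootR [64.2 11.   3.4]
pinL [69.4 -4.6 -3.6]
pinR [69.4  7.4 -3.6]
t 4.53 pos [508.6 148.9 129.6] F [ 0.13 -1.05 -1.17] open 17.3 j6 [0.18 0.07 1.54 0.   1.53 1.96]
DELTA [-54.8, -48.9, 69.6] [-0.001, -0.0012, 0.0127]
t 4.53 pos [508.6 148.9 129.6] F [ 0.13 -1.05 -1.17] open 17.3 j6 [0.18 0.07 1.54 0.   1.53 1.96]
DELTA [-54.9, -48.8, 107.1] [-0.001, -0.0012, 0.0127]
```

>>> {"fn": "send_rows", "kwargs": {
  "deltas": [
    [[-20, -15, 10], [0, 0, 0.013], 10],
    [[-40, -32, 25], [0, 0, 0.013], 10],
    [[-55, -49, 45], [0, 0, 0.013], 10],
    [[-55, -49, 65], [0, 0, 0.013], 10],
    [[-55, -49, 85], [0, 0, 0.013], 10],
    [[-55, -49, 98], [0, 0, 0.013], 10],
    [[-55, -49, 104], [0, 0, 0.013], 10],
    [[-55, -49, 107], [0, 0, 0.013], 10],
    [[-55, -49, 107], [0, 0, 0.013], 10],
    [[-55, -49, 107], [0, 0, 0.013], 10]
  ]
}}

```text
t: 5.37
position: [466.1, 208.2, 23.5]
ee_rot: [0.994, -0.112, 0.001, -0.001]
wrist_force: [0.2, 1.0, -1.8]
opening: 17.7
```

```bash
python3 - <<'E'
from h import *
x=np.array([np.cos(-.224),np.sin(-.224)]);o=np.array([626.2,171.6])
delta([*(o-165*x),22.5],-.224)
delta([*(o-94*x),22.5],-.224)
s=arm.observe();print(R.from_quat(s["ee_rot"]).as_matrix()[:,2].round(4))
E
python3 snap.py w3
```

```text
t 5.37 pos [466.1 208.2  23.5] F [ 0.15  0.96 -1.76] open 17.7 j6 [0.31 0.11 1.72 0.   1.31 2.1 ]
DELTA [-0.8, 0.1, 1.0] [-0.0018, -0.0027, -0.0013]
t 5.37 pos [466.1 208.2  23.5] F [ 0.15  0.96 -1.76] open 17.7 j6 [0.31 0.11 1.72 0.   1.31 2.1 ]
DELTA [70.2, 0.0, 1.2] [-0.0018, -0.0027, -0.0013]
[ 0.0031  0.0011 -1.    ]
5.3667 [466.1 208.2  23.5] [ 0.15  0.96 -1.76] 17.66501953815426
```

View pics/w3_v.png

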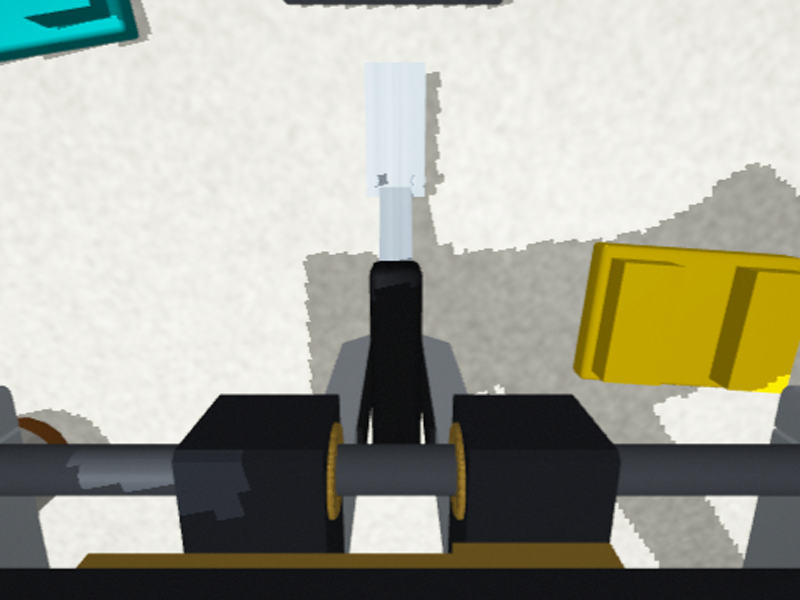

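The blade is centred (columns 365 to 425) on the stand's front edge (285 to 503). I'll insert it now.

>>> {"fn": "send_rows", "kwargs": {
  "deltas": [
    [[5, 0, 0.8], [0, 0, 0], 10],
    [[12, 0, 0.8], [0, 0, 0], 10],
    [[19, 0, 0.8], [0, 0, 0], 10],
    [[26, 0, 0.8], [0, 0, 0], 10],
    [[33, 0, 0.8], [0, 0, 0], 10],
    [[40, 0, 0.8], [0, 0, 0], 10],
    [[46, 0, 0.8], [0, 0, 0], 10],
    [[52, 0, 0.8], [0, 0, 0], 10],
    [[57, 0, 0.8], [0, 0, 0], 10],
    [[60, 0, 0.8], [0, 0, 0], 10],
    [[62, 0, 0.8], [0, 0, 0], 10],
    [[62, 0, 0.8], [0, 0, 0], 10],
    [[62, 0, 0.8], [0, 0, 0], 10]
  ]
}}

```text
t: 6.5
position: [526.6, 194.6, 23.1]
ee_rot: [0.994, -0.112, 0.002, -0.001]
wrist_force: [0.2, 0.7, -1.0]
opening: 17.7
```

```bash
python3 - <<'E'
from h import *
x=np.array([np.cos(-.224),np.sin(-.224)]);o=np.array([626.2,171.6])
delta([*(o-93.5*x),22.5],-.224)
E
python3 snap.py w4
```

```text
t 6.5 pos [526.6 194.6  23.1] F [ 0.19  0.68 -1.02] open 17.7 j6 [0.25 0.22 1.6  0.   1.33 2.05]
DELTA [8.7, 0.2, 0.7] [-0.002, -0.0029, -0.001]
6.5 [526.6 194.6  23.1] [ 0.19  0.68 -1.02] 17.703277746925906
```

View pics/w4_v.png

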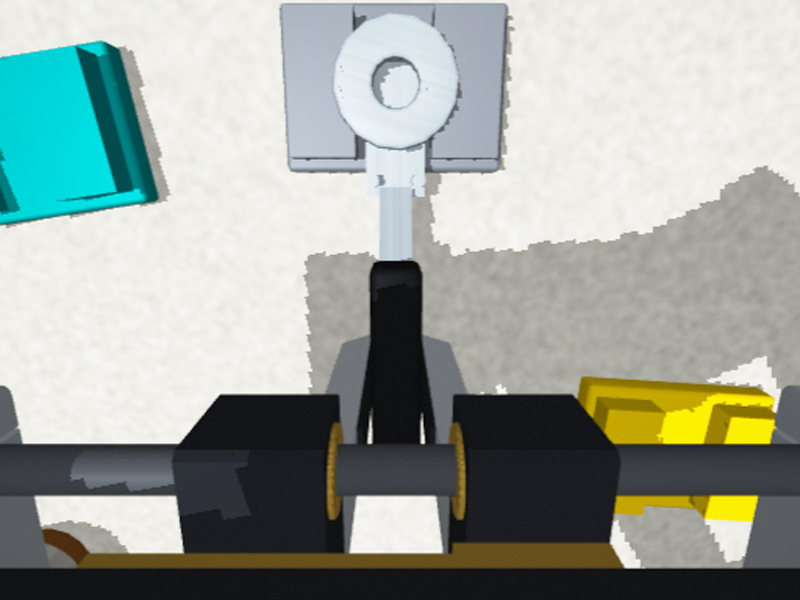

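Blade is under the ring and centred (ring centre (396,83), blade columns 366 to 425). I'll go the last 9 mm and lift gently.

>>> {"fn": "send_rows", "kwargs": {
  "deltas": [
    [[3, 0.2, 0.4], [0, 0, 0], 10],
    [[6, 0.2, 0.4], [0, 0, 0], 10],
    [[8, 0.2, 0.4], [0, 0, 0], 10],
    [[9, 0.2, 0.4], [0, 0, 0], 10],
    [[9, 0.2, 0.4], [0, 0, 0], 10],
    [[9, 0.2, -1], [0, 0, 0], 10],
    [[9, 0.2, -3], [0, 0, 0], 10],
    [[9, 0.2, -5], [0, 0, 0], 10],
    [[9, 0.2, -7], [0, 0, 0], 10],
    [[9, 0.2, -9], [0, 0, 0], 10],
    [[9, 0.2, -12], [0, 0, 0], 10],
    [[9, 0.2, -16], [0, 0, 0], 10],
    [[9, 0.2, -20], [0, 0, 0], 10],
    [[9, 0.2, -24], [0, 0, 0], 10],
    [[9, 0.2, -27], [0, 0, 0], 10],
    [[9, 0.2, -28], [0, 0, 0], 10],
    [[9, 0.2, -28], [0, 0, 0], 10]
  ]
}}

```text
t: 7.97
position: [535.4, 192.5, 51.8]
ee_rot: [0.994, -0.112, 0.002, -0.001]
wrist_force: [0.1, -0.4, -2.2]
opening: 17.5
```

```bash
python3 snap.py w5; python3 - <<'E'
from ell import *
c=np.load("pics/w5.npy",allow_pickle=True).item();im=cv2.imread("pics/w5.png")
s=arm.observe();r=R.from_quat(s["ee_rot"]);print(r.as_matrix()[:,2])
z=s["position"][2]-6.3+9
f=ring(im,c,(190,0,310,96),z);print(f,r.inv().apply([f[0],f[1],z]-s["position"]))
E
```

```text
7.9667 [535.4 192.5  51.8] [ 0.08 -0.37 -2.21] 17.50944845652861
[ 0.00362475  0.00139936 -0.99999245]
[628.20682283 172.24459296  18.79654776] [95.13846366 -1.16725535 -2.39101701]
```

View pics/w5_v.png

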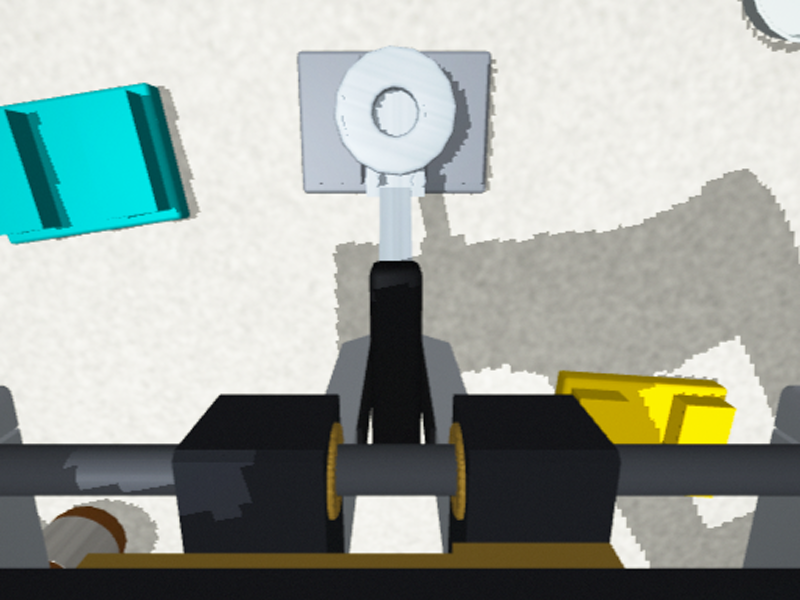

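The ring sits on the blade at (396,110), clear of the stand and close to the pins. I'll carry it smoothly in two legs.

```bash
python3 - <<'E'
from h import *
c=np.load("pics/w5.npy",allow_pickle=True).item();s=arm.observe();r=R.from_quat(s["ee_rot"]);z=s["position"][2]+2.7
print("ring rel tool",[r.inv().apply(ray(c,np.array(p)*.64,z)-s["position"]).round(1)[:2] for p in[(396,46.5),(396,174.5),(335.5,110),(456.5,110)]])
delta([500,5,100],.04)
E
```

```text
ring rel tool [array([114.4,   0.5]), array([71.7,  0.5]), array([ 93.9, -21. ]), array([93.9, 22. ])]
t 8.02 pos [535.2 192.3  51.4] F [-0.2  -0.14 -2.86] open 17.4 j6 [0.25 0.21 1.55 0.   1.38 2.04]
DELTA [7.6, 190.4, -49.0] [-0.0017, -0.0035, -0.265]
```

>>> {"fn": "send_rows", "kwargs": {
  "deltas": [
    [[0, 2, -4], [0, 0, -0.003], 10],
    [[0.2, 6, -9], [0, 0, -0.008], 10],
    [[0.5, 13, -14], [0, 0, -0.018], 10],
    [[0.9, 23, -20], [0, 0, -0.032], 10],
    [[1.4, 34, -26], [0, 0, -0.048], 10],
    [[1.9, 47, -31], [0, 0, -0.066], 10],
    [[2.4, 61, -36], [0, 0, -0.085], 10],
    [[3, 74, -40], [0, 0, -0.103], 10],
    [[3.5, 87, -43], [0, 0, -0.122], 10],
    [[4, 101, -46], [0, 0, -0.14], 10],
    [[4.6, 114, -48], [0, 0, -0.159], 10],
    [[5, 127, -49], [0, 0, -0.178], 10],
    [[5.6, 141, -49], [0, 0, -0.196], 10],
    [[6, 152, -49], [0, 0, -0.212], 10],
    [[6.5, 163, -49], [0, 0, -0.228], 10],
    [[7, 173, -49], [0, 0, -0.241], 10],
    [[7.2, 181, -49], [0, 0, -0.252], 10],
    [[7.5, 187, -49], [0, 0, -0.26], 10],
    [[7.6, 190, -49], [0, 0, -0.265], 10],
    [[7.6, 190, -49], [0, 0, -0.265], 10]
  ]
}}

```text
t: 9.68
position: [500.0, 4.6, 100.3]
ee_rot: [1.0, 0.02, 0.002, -0.001]
wrist_force: [0.3, -0.2, -1.4]
opening: 17.5
```

```bash
python3 - <<'E'
from h import *
delta([465,-183,120],.305)
E
```

```text
t 9.68 pos [500.    4.6 100.3] F [ 0.26 -0.18 -1.42] open 17.5 j6 [-0.11  0.02  1.65  0.    1.47  1.43]
DELTA [-42.3, 186.1, -20.0] [-0.0004, -0.0043, -0.2657]
```

>>> {"fn": "send_rows", "kwargs": {
  "deltas": [
    [[-0.4, 2, -0.2], [0, 0, -0.003], 10],
    [[-1.2, 6, -0.6], [0, 0, -0.008], 10],
    [[-3, 13, -1.4], [0, 0, -0.018], 10],
    [[-5, 22, -2.4], [0, 0, -0.032], 10],
    [[-7.6, 33, -3.6], [0, 0, -0.048], 10],
    [[-10.6, 46, -5], [0, 0, -0.066], 10],
    [[-13.5, 60, -6.4], [0, 0, -0.085], 10],
    [[-16.5, 73, -8], [0, 0, -0.103], 10],
    [[-19.5, 86, -9], [0, 0, -0.122], 10],
    [[-22.4, 99, -11], [0, 0, -0.14], 10],
    [[-25.4, 112, -12], [0, 0, -0.159], 10],
    [[-28, 125, -13.4], [0, 0, -0.178], 10],
    [[-31, 138, -15], [0, 0, -0.196], 10],
    [[-34, 149, -16], [0, 0, -0.212], 10],
    [[-36, 160, -17], [0, 0, -0.228], 10],
    [[-38.5, 169, -18], [0, 0, -0.241], 10],
    [[-40, 177, -19], [0, 0, -0.252], 10],
    [[-41.5, 182, -19.6], [0, 0, -0.26], 10],
    [[-42, 186, -20], [0, 0, -0.265], 10],
    [[-42, 186, -20], [0, 0, -0.265], 10]
  ]
}}

```text
t: 11.35
position: [465.2, -183.6, 120.1]
ee_rot: [0.988, 0.151, 0.002, -0.0]
wrist_force: [-0.0, -0.4, -1.5]
opening: 17.7
```

```bash
python3 snap.py w6
```

```text
11.35 [ 465.2 -183.6  120.1] [-0.01 -0.42 -1.51] 17.677227212015303
```

View pics/w6_v.png

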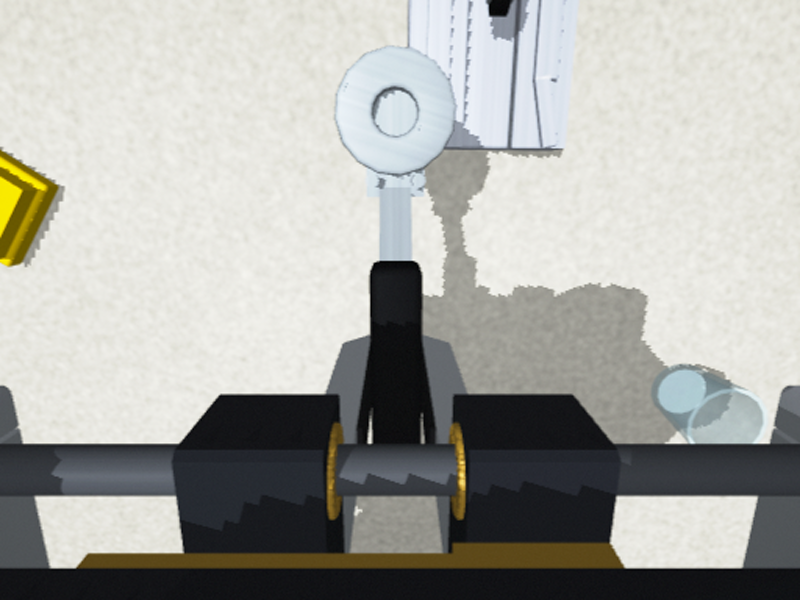

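The ring is still seated at (396,110). The holder mouth is at upper right: front right corner (563,149), left edge at column 410. One crop for the channel edges.

```bash
python3 - <<'E'
import cv2
a=cv2.imread("pics/w6.png")[0:105,255:375]
cv2.imwrite("pics/crop6.png",cv2.resize(a,None,fx=5.7,fy=5.7,interpolation=cv2.INTER_CUBIC)); print(a.shape)
E
```

```text
(105, 120, 3)
```

View pics/crop6.png

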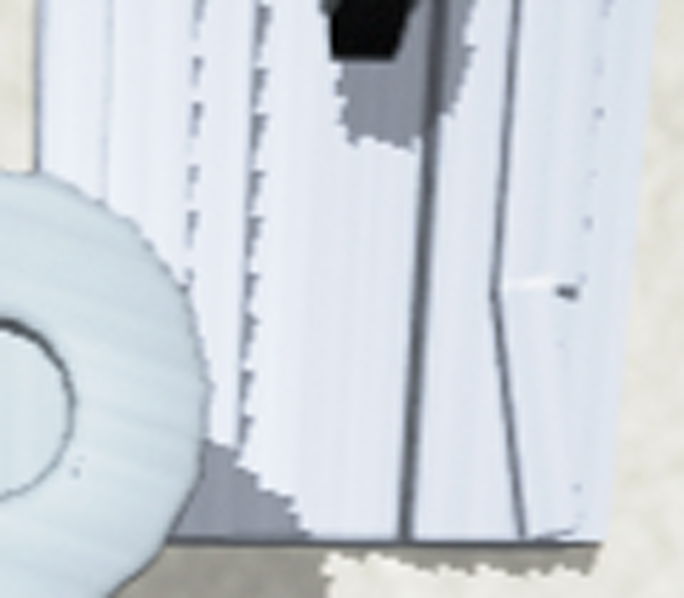

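```bash
python3 - <<'E'
from h import *
c=np.load("pics/w6.npy",allow_pickle=True).item()
q=lambda x,y,z:ray(c,(255+x/5.7-.5,y/5.7-.5),z)[:2]
def pr(n,a,b):
    d=b-a;print(n,a.round(1),b.round(1),"len",np.hypot(*d).round(1),"yaw",np.arctan2(d[1],d[0]).round(3))
A=q(411,538,24);B=q(445,5,24);pr("ledgeR z24",A,B)
pr("ledgeL z24",q(241,440,24),q(265,5,24));pr("wallR base",q(492,292,24),q(518,5,24));pr("wallL top29",q(190,290,29),q(199,5,29))
pr("front z24",q(600,540,24),q(300,540,24));pr("flare start",q(522,535,24),q(492,292,24));pr("base R",q(604,540,12),q(657,0,12))
yaw=.305;
for yaw in(.30,.31,.32):
    x=np.array([np.cos(yaw),np.sin(yaw)]);y=np.array([-x[1],x[0]])
    print(yaw,"ledgeR y",(A@y).round(1),(B@y).round(1),"L",(q(241,440,24)@y).round(1),(q(265,5,24)@y).round(1),"wallR",(q(492,292,24)@y).round(1),(q(518,5,24)@y).round(1),"wallL",(q(190,290,29)@y).round(1),(q(199,5,29)@y).round(1),"front x",(q(600,540,24)@x).round(1),(q(300,540,24)@x).round(1),"kink x",(q(492,292,24)@x).round(1))
E
```

```text
ledgeR z24 [ 568.1 -219.5] [ 638.1 -198.1] len 73.3 yaw 0.296
ledgeL z24 [ 573.6 -189.7] [ 630.3 -173.3] len 59.0 yaw 0.281
wallR base [ 604.5 -218.5] [ 641.3 -208.1] len 38.2 yaw 0.277
wallL top29 [ 590.2 -175.2] [ 625.8 -164.3] len 37.2 yaw 0.298
front z24 [ 576.5 -247.4] [ 562.6 -203.2] len 46.3 yaw 1.875
flare start [ 573.6 -235.6] [ 604.5 -218.5] len 35.3 yaw 0.506
base R [ 578.7 -251.7] [ 652.9 -229.7] len 77.4 yaw 0.288
0.3 ledgeR y -377.5 -377.8 L -350.7 -351.9 wallR -387.4 -388.3 wallL -341.8 -341.8 front x 477.7 477.5 kink x 512.9
0.31 ledgeR y -382.3 -383.3 L -355.6 -357.4 wallR -392.5 -393.8 wallL -346.9 -347.3 front x 473.6 473.8 kink x 509.0
0.32 ledgeR y -387.0 -388.7 L -360.5 -362.8 wallR -397.6 -399.2 wallL -351.9 -352.8 front x 469.4 470.2 kink x 505.1
```

```bash
python3 - <<'E'
from h import *
c=np.load("pics/w6.npy",allow_pickle=True).item()
yaw=.293;x=np.array([np.cos(yaw),np.sin(yaw)]);y=np.array([-x[1],x[0]]);o=np.array([607,-194])
for z in(30,52,65):
  for p in((332,60),(395,58)):
    d=ray(c,(255+p[0]/5.7-.5,p[1]/5.7-.5),z)[:2]-o;print(z,(d@x).round(1),(d@y).round(1))
delta([*(o-120*x),60],yaw);delta([*(o-118*x),27.3],yaw)
E
```

```text
30 19.5 4.0
30 19.8 -4.9
52 12.7 7.9
52 13.1 -0.3
65 8.8 10.2
65 9.1 2.5
t 11.4 pos [ 465.2 -183.1  120. ] F [ 0.54  1.08 -2.97] open 17.8 j6 [-0.49  0.01  1.63  0.    1.51  0.78]
DELTA [11.8, 51.6, 60.0] [-0.0, -0.0043, 0.0109]
t 11.4 pos [ 465.2 -183.1  120. ] F [ 0.54  1.08 -2.97] open 17.8 j6 [-0.49  0.01  1.63  0.    1.51  0.78]
DELTA [13.6, 51.6, 92.8] [-0.0, -0.0043, 0.0109]
```

>>> {"fn": "send_rows", "kwargs": {
  "deltas": [
    [[0.3, 1.5, 1], [0, 0, 0.001], 10],
    [[1, 5, 4], [0, 0, 0.002], 10],
    [[2, 10, 9], [0, 0, 0.003], 10],
    [[3.5, 16, 15], [0, 0, 0.004], 10],
    [[5, 23, 22], [0, 0, 0.006], 10],
    [[7, 30, 30], [0, 0, 0.008], 10],
    [[8.5, 37, 38], [0, 0, 0.009], 10],
    [[10, 43, 46], [0, 0, 0.01], 10],
    [[11, 48, 54], [0, 0, 0.011], 10],
    [[12, 51, 61], [0, 0, 0.011], 10],
    [[12.5, 51.6, 67], [0, 0, 0.011], 10],
    [[13, 51.6, 72], [0, 0, 0.011], 10],
    [[13, 51.6, 74], [0, 0, 0.011], 10],
    [[13, 51.6, 75], [0, 0, 0.011], 10],
    [[13, 51.6, 75], [0, 0, 0.011], 10],
    [[13, 51.6, 75], [0, 0, 0.011], 10]
  ]
}}

```text
t: 12.73
position: [493.6, -228.3, 45.5]
ee_rot: [0.989, 0.146, 0.002, -0.0]
wrist_force: [0.3, -0.3, -1.2]
opening: 17.7
```

```bash
python3 snap.py w7;  python3 - <<'E'
from h import *
yaw=.293;x=np.array([np.cos(yaw),np.sin(yaw)]);o=np.array([607,-194])
delta([*(o-118*x),24.0],yaw)
a=cv2.imread("pics/w7.png")[0:140,170:340]
cv2.imwrite("pics/crop7.png",cv2.resize(a,None,fx=4.2,fy=4.2,interpolation=cv2.INTER_CUBIC))
E
```

```text
12.7333 [ 493.6 -228.3   45.5] [ 0.32 -0.31 -1.21] 17.688567537821175
t 12.78 pos [ 493.7 -228.4   45.7] F [ 0.54  0.2  -1.82] open 17.6 j6 [-0.54  0.16  1.62  0.    1.36  0.74]
DELTA [0.3, -0.2, 21.7] [0.0008, -0.0051, 0.0001]
```

View pics/crop7.png

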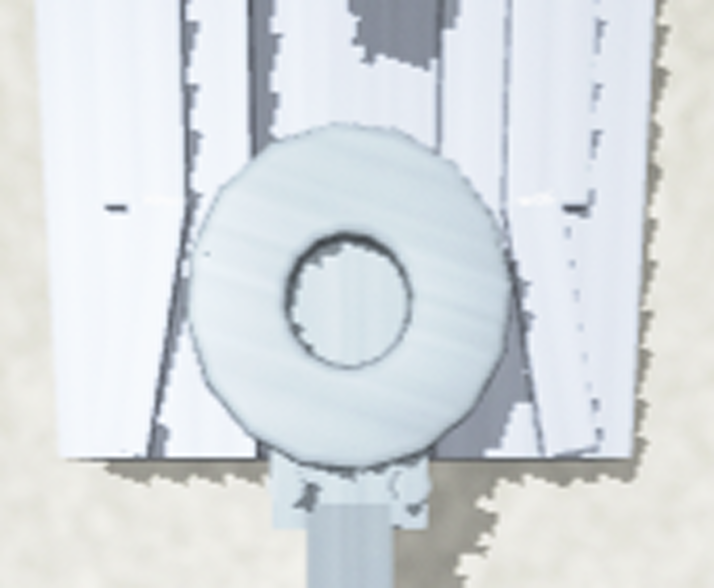

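Ring centre (349,300) against the holder's axis at about column 347, so it's centred and square at the mouth. I'll lower it onto the ledges.

>>> {"fn": "send_rows", "kwargs": {
  "deltas": [
    [[0.3, -0.3, 1], [0, 0, 0], 10],
    [[0.3, -0.3, 4], [0, 0, 0], 10],
    [[0.3, -0.3, 8], [0, 0, 0], 10],
    [[0.3, -0.3, 12], [0, 0, 0], 10],
    [[0.3, -0.3, 15], [0, 0, 0], 10],
    [[0.3, -0.3, 17], [0, 0, 0], 10],
    [[0.3, -0.3, 18], [0, 0, 0], 10],
    [[0.3, -0.3, 19], [0, 0, 0], 10],
    [[0.3, -0.3, 20], [0, 0, 0], 10],
    [[0.3, -0.3, 21], [0, 0, 0], 10],
    [[0.3, -0.3, 22], [0, 0, 0], 10],
    [[0.3, -0.3, 22], [0, 0, 0], 10],
    [[0.3, -0.3, 22], [0, 0, 0], 10]
  ]
}}

```text
t: 13.87
position: [494.0, -228.0, 23.7]
ee_rot: [0.989, 0.146, 0.003, 0.0]
wrist_force: [-0.3, 0.4, -1.3]
opening: 17.3
```

```bash
cat > st.py <<'E'
from h import *
yaw=.293;x=np.array([np.cos(yaw),np.sin(yaw)]);y=np.array([-x[1],x[0]]);o=np.array([607,-194])
def st():
    s=arm.observe();d=s["position"][:2]-o;f=s["wrist_force"]
    print("t",round(float(s["t"]),2),"hx",(d@x).round(2),"hy",(d@y).round(2),"z",s["position"][2].round(2),"ringx if at pins",(d@x+93).round(2),"F along/side/z",(f[:2]@x).round(2),(f[:2]@y).round(2),f[2].round(2),"torque",s["ft_torque"].round(3))
for i in range(1): st()
E
python3 st.py; python3 - <<'E'
from h import *
delta([0,0,24],.293)
for i in range(4):
    arm.capture("wrist");print(arm.observe()["wrist_force"].round(2))
E
```

```text
t 13.87 hx -117.98 hy 0.1 z 23.72 ringx if at pins -24.98 F along/side/z -0.15 0.45 -1.28 torque [-0.032  0.055  0.028]
t 13.87 pos [ 494.  -228.    23.7] F [-0.27  0.39 -1.28] open 17.3 j6 [-0.54  0.18  1.64  0.    1.32  0.74]
DELTA [-407.1, -361.0, -2.7] [0.0009, -0.0052, 0.0001]
[ 0.51 -0.08 -0.41]
[ 0.04  0.19 -1.35]
[-0.82  0.64 -0.41]
[ 1.02 -0.89 -2.16]
```

>>> {"fn": "send_rows", "kwargs": {
  "deltas": [
    [[1, 0, 0], [0, 0, 0], 10],
    [[3, 0, 0], [0, 0, 0], 10],
    [[5, 0, 0], [0, 0, 0], 10],
    [[7, 0, 0], [0, 0, 0], 10],
    [[9, 0, 0], [0, 0, 0], 10],
    [[11, 0, 0], [0, 0, 0], 10],
    [[13, 0, 0], [0, 0, 0], 10],
    [[15, 0, 0], [0, 0, 0], 10],
    [[17, 0, 0], [0, 0, 0], 10],
    [[18, 0, 0], [0, 0, 0], 10],
    [[19, 0, 0], [0, 0, 0], 10],
    [[19, 0, 0], [0, 0, 0], 10]
  ]
}}

```text
t: 15.07
position: [512.5, -222.4, 23.9]
ee_rot: [0.989, 0.146, 0.003, 0.0]
wrist_force: [0.2, -0.3, -1.8]
opening: 18.0
```

```bash
python3 st.py; python3 - <<'E'
from h import *
print(R.from_quat(arm.observe()["ee_rot"]).as_matrix().round(4), np.arctan2(*R.from_quat(arm.observe()["ee_rot"]).as_matrix()[[1,0],0]))
E
```

```text
t 15.07 hx -98.72 hy 0.1 z 23.86 ringx if at pins -5.72 F along/side/z 0.15 -0.35 -1.78 torque [-0.046  0.023 -0.031]
[[ 9.573e-01  2.891e-01  5.500e-03]
 [ 2.891e-01 -9.573e-01  6.000e-04]
 [ 5.400e-03  1.000e-03 -1.000e+00]] 0.2932520968524619
```

>>> {"fn": "send_rows", "kwargs": {
  "deltas": [
    [[1, 0, 0], [0, 0, 0], 10],
    [[2, 0, 0], [0, 0, 0], 10],
    [[3, 0, 0], [0, 0, 0], 10],
    [[4, 0, 0], [0, 0, 0], 10],
    [[5, 0, 0], [0, 0, 0], 10],
    [[6, 0, 0.1], [0, 0, 0], 10],
    [[7, 0, 0.1], [0, 0, 0], 10],
    [[8, 0, 0.1], [0, 0, 0], 10],
    [[8, 0, 0.1], [0, 0, 0], 10]
  ]
}}

```text
t: 15.82
position: [519.8, -220.2, 23.8]
ee_rot: [0.989, 0.146, 0.002, 0.0]
wrist_force: [-2.5, -2.3, -0.8]
opening: 17.4
```

```bash
python3 st.py
```

```text
t 15.82 hx -91.03 hy 0.07 z 23.79 ringx if at pins 1.97 F along/side/z -3.02 -1.45 -0.76 torque [-0.147  0.35  -0.058]
```

Roller contact at ring x of about 2, with 3 N along. That puts home at roughly 28 to 31, so I'll continue.

>>> {"fn": "send_rows", "kwargs": {
  "deltas": [
    [[1, 0, 0], [0, 0, 0], 10],
    [[2, 0, 0], [0, 0, 0], 10],
    [[3, 0, 0], [0, 0, 0], 10],
    [[4, 0, 0], [0, 0, 0], 10],
    [[5, 0, 0], [0, 0, 0], 10],
    [[6, 0, 0], [0, 0, 0], 10],
    [[7, 0, 0], [0, 0, 0], 10],
    [[8, 0, 0], [0, 0, 0], 10],
    [[9, 0, 0], [0, 0, 0], 10],
    [[10, 0, 0], [0, 0, 0], 10],
    [[10, 0, 0], [0, 0, 0], 10]
  ]
}}

```text
t: 16.73
position: [529.7, -217.2, 23.8]
ee_rot: [0.989, 0.146, 0.002, 0.0]
wrist_force: [-1.6, 0.5, -0.3]
opening: 18.0
```

```bash
python3 st.py
```

```text
t 16.73 hx -80.74 hy 0.08 z 23.84 ringx if at pins 12.26 F along/side/z -1.36 0.91 -0.31 torque [-0.058  0.199 -0.006]
```

>>> {"fn": "send_rows", "kwargs": {
  "deltas": [
    [[1, 0, 0], [0, 0, 0], 10],
    [[2, 0, 0], [0, 0, 0], 10],
    [[3, 0, 0], [0, 0, 0], 10],
    [[4, 0, 0], [0, 0, 0], 10],
    [[5, 0, 0], [0, 0, 0], 10],
    [[6, 0, 0], [0, 0, 0], 10],
    [[7, 0, 0], [0, 0, 0], 10],
    [[8, 0, 0], [0, 0, 0], 10],
    [[8, 0, 0], [0, 0, 0], 10]
  ]
}}

```text
t: 17.48
position: [537.6, -214.9, 23.9]
ee_rot: [0.989, 0.146, 0.003, 0.0]
wrist_force: [-1.3, -0.3, -0.4]
opening: 17.3
```

```bash
python3 st.py
```

```text
t 17.48 hx -72.46 hy 0.07 z 23.88 ringx if at pins 20.54 F along/side/z -1.37 0.09 -0.42 torque [-0.079  0.133  0.009]
```

Now short steps of 2 mm per call, at 0.5 mm per row.

>>> {"fn": "send_rows", "kwargs": {
  "deltas": [
    [[0.5, 0, 0], [0, 0, 0], 10],
    [[1, 0, 0], [0, 0, 0], 10],
    [[1.5, 0, 0], [0, 0, 0], 10],
    [[2, 0, 0], [0, 0, 0], 10],
    [[2.5, 0, 0], [0, 0, 0], 10],
    [[2.5, 0, 0], [0, 0, 0], 10]
  ]
}}

```text
t: 17.98
position: [540.2, -214.1, 23.9]
ee_rot: [0.989, 0.146, 0.003, 0.0]
wrist_force: [-0.3, -0.2, -0.9]
opening: 17.6
```

```bash
python3 st.py
```

```text
t 17.98 hx -69.73 hy 0.07 z 23.89 ringx if at pins 23.27 F along/side/z -0.32 -0.07 -0.88 torque [-0.034  0.138  0.011]
```

>>> {"fn": "send_rows", "kwargs": {
  "deltas": [
    [[0.5, 0, 0], [0, 0, 0], 10],
    [[1, 0, 0], [0, 0, 0], 10],
    [[1.5, 0, 0], [0, 0, 0], 10],
    [[1.5, 0, 0], [0, 0, 0], 10]
  ]
}}

```text
t: 18.32
position: [541.9, -213.5, 23.9]
ee_rot: [0.989, 0.146, 0.003, 0.0]
wrist_force: [-0.7, -0.2, -1.8]
opening: 17.3
```

```bash
python3 st.py
```

```text
t 18.32 hx -67.96 hy 0.1 z 23.89 ringx if at pins 25.04 F along/side/z -0.75 0.04 -1.82 torque [-0.039  0.136  0.063]
```

>>> {"fn": "send_rows", "kwargs": {
  "deltas": [
    [[0.5, 0, 0], [0, 0, 0], 10],
    [[1, 0, 0], [0, 0, 0], 10],
    [[1, 0, 0], [0, 0, 0], 10]
  ]
}}

```text
t: 18.57
position: [543.1, -213.2, 24.0]
ee_rot: [0.989, 0.146, 0.003, 0.0]
wrist_force: [0.2, -0.3, -0.5]
opening: 18.0
```

```bash
python3 st.py
```

```text
t 18.57 hx -66.69 hy 0.09 z 23.98 ringx if at pins 26.31 F along/side/z 0.08 -0.36 -0.53 torque [-0.092  0.025 -0.044]
```

>>> {"fn": "send_rows", "kwargs": {
  "deltas": [
    [[0.5, 0, 0], [0, 0, 0], 10],
    [[1, 0, 0], [0, 0, 0], 10],
    [[1, 0, 0], [0, 0, 0], 10]
  ]
}}

```text
t: 18.82
position: [544.3, -212.9, 24.1]
ee_rot: [0.989, 0.146, 0.003, 0.0]
wrist_force: [-0.4, -0.4, 0.2]
opening: 17.3
```

```bash
python3 st.py
```

```text
t 18.82 hx -65.51 hy 0.06 z 24.07 ringx if at pins 27.49 F along/side/z -0.5 -0.25 0.24 torque [-0.013 -0.022 -0.002]
```

The push torque has fallen to about 0, probably because the roller is dropping into the hole. I'll keep going in 0.5 mm steps until I feel the stop.

>>> {"fn": "send_rows", "kwargs": {
  "deltas": [
    [[0.5, 0, 0.1], [0, 0, 0], 10],
    [[0.8, 0, 0.1], [0, 0, 0], 10],
    [[0.8, 0, 0.1], [0, 0, 0], 10]
  ]
}}

```text
t: 19.07
position: [545.1, -212.7, 24.0]
ee_rot: [0.989, 0.146, 0.003, 0.0]
wrist_force: [-1.0, 0.4, -0.9]
opening: 17.6
```

```bash
python3 st.py
```

```text
t 19.07 hx -64.64 hy 0.02 z 24.02 ringx if at pins 28.36 F along/side/z -0.85 0.63 -0.87 torque [ 0.019  0.091 -0.034]
```

>>> {"fn": "send_rows", "kwargs": {
  "deltas": [
    [[0.3, 0, 0.1], [0, 0, 0], 10],
    [[0.6, 0, 0.1], [0, 0, 0], 10],
    [[0.6, 0, 0.1], [0, 0, 0], 10]
  ]
}}

```text
t: 19.32
position: [545.4, -212.6, 23.9]
ee_rot: [0.989, 0.146, 0.003, 0.0]
wrist_force: [-1.5, -0.2, 0.1]
opening: 17.2
```

```bash
python3 st.py
```

```text
t 19.32 hx -64.37 hy 0.02 z 23.92 ringx if at pins 28.63 F along/side/z -1.49 0.24 0.08 torque [-0.138  0.261 -0.013]
```

>>> {"fn": "send_rows", "kwargs": {
  "deltas": [
    [[0.3, 0, 0], [0, 0, 0], 10],
    [[0.6, 0, 0], [0, 0, 0], 10],
    [[0.6, 0, 0], [0, 0, 0], 10]
  ]
}}

```text
t: 19.57
position: [545.5, -212.6, 23.9]
ee_rot: [0.989, 0.146, 0.003, 0.0]
wrist_force: [-2.4, 0.1, 0.6]
opening: 17.7
```

```bash
python3 st.py
```

```text
t 19.57 hx -64.27 hy -0.04 z 23.89 ringx if at pins 28.73 F along/side/z -2.27 0.8 0.58 torque [-0.09   0.614  0.01 ]
```

>>> {"fn": "send_rows", "kwargs": {
  "deltas": [
    [[0.4, 0, 0], [0, 0, 0], 10],
    [[0.7, 0, 0], [0, 0, 0], 10],
    [[0.7, 0, 0], [0, 0, 0], 10],
    [[0.7, 0, 0], [0, 0, 0], 10]
  ]
}}

```text
t: 19.9
position: [545.7, -212.5, 23.9]
ee_rot: [0.989, 0.146, 0.002, 0.0]
wrist_force: [-4.4, -1.7, 1.3]
opening: 17.7
```

```bash
python3 st.py;python3 - <<'E'
from h import *
for n in("scene","top"): cv2.imwrite(f"pics/{n}_push.png",arm.capture(n)[:,:,::-1])
E
python3 st.py
```

```text
t 19.9 hx -64.08 hy -0.02 z 23.85 ringx if at pins 28.92 F along/side/z -4.73 -0.37 1.28 torque [-0.188  0.744 -0.03 ]
t 20.0 hx -64.04 hy -0.02 z 23.85 ringx if at pins 28.96 F along/side/z -5.11 0.5 0.29 torque [-0.279  0.854 -0.006]
```

Firm stop felt at about 5 to 6 N, after the drop in force. I'll draw the lifter straight out.

>>> {"fn": "send_rows", "kwargs": {
  "deltas": [
    [[-1, 0, 0], [0, 0, 0], 10],
    [[-3, 0, 0], [0, 0, 0], 10],
    [[-6, 0, 0], [0, 0, 0], 10],
    [[-10, 0, 0], [0, 0, 0], 10],
    [[-16, 0, -0.1], [0, 0, 0], 10],
    [[-23, 0, -0.1], [0, 0, 0], 10],
    [[-30, 0, -0.1], [0, 0, 0], 10],
    [[-37, 0, -0.2], [0, 0, 0], 10],
    [[-44, 0, -0.2], [0, 0, 0], 10],
    [[-51, 0, -0.2], [0, 0, 0], 10],
    [[-58, 0, -0.3], [0, 0, 0], 10],
    [[-66, 0, -0.3], [0, 0, 0], 10],
    [[-74, 0, -0.3], [0, 0, 0], 10],
    [[-82, 0, -0.4], [0, 0, 0], 10],
    [[-90, 0, -0.4], [0, 0, 0], 10],
    [[-98, 0, -0.4], [0, 0, 0], 10],
    [[-106, 0, -0.5], [0, 0, 0], 10],
    [[-112, 0, -0.5], [0, 0, 0], 10],
    [[-115, 0, -0.5], [0, 0, 0], 10],
    [[-115, 0, -0.5], [0, 0, 0], 10]
  ]
}}

```text
t: 21.67
position: [435.0, -246.0, 23.9]
ee_rot: [0.989, 0.146, 0.002, 0.0]
wrist_force: [-0.1, -0.8, -1.2]
opening: 17.6
```

```bash
python3 st.py; python3 - <<'E'
from h import *
delta([500,-202,110],.293)
E
```

```text
t 21.67 hx -179.7 hy -0.12 z 23.92 ringx if at pins -86.7 F along/side/z -0.33 -0.75 -1.23 torque [0.02  0.009 0.024]
t 21.67 pos [ 435.  -246.    23.9] F [-0.1  -0.81 -1.23] open 17.6 j6 [-0.63  0.08  1.75  0.    1.31  0.65]
DELTA [75.3, -23.3, -85.8] [0.001, -0.0038, -0.0001]
```

```bash
python3 - <<'E'
from h import *
delta([500,-170,110],.293)
E
```

```text
t 21.67 pos [ 435.  -246.    23.9] F [-0.1  -0.81 -1.23] open 17.6 j6 [-0.63  0.08  1.75  0.    1.31  0.65]
DELTA [84.5, -53.9, -85.8] [0.001, -0.0038, -0.0001]
```

>>> {"fn": "send_rows", "kwargs": {
  "deltas": [
    [[0, 0, -10], [0, 0, 0], 10],
    [[0, -5, -30], [0, 0, 0], 10],
    [[5, -15, -55], [0, 0, 0], 10],
    [[20, -30, -80], [0, 0, 0], 10],
    [[40, -45, -86], [0, 0, 0], 10],
    [[60, -54, -86], [0, 0, 0], 10],
    [[75, -54, -86], [0, 0, 0], 10],
    [[84, -54, -86], [0, 0, 0], 10],
    [[84, -54, -86], [0, 0, 0], 10],
    [[84, -54, -86], [0, 0, 0], 10]
  ]
}}

```text
t: 22.5
position: [499.4, -170.1, 110.2]
ee_rot: [0.989, 0.146, 0.002, 0.0]
wrist_force: [-0.1, -0.2, -0.8]
opening: 17.1
```

```bash
python3 snap.py w8; python3 - <<'E'
from h import *
from st import x,y,o
c=np.load("pics/w8.npy",allow_pickle=True).item();im=cv2.imread("pics/w8.png")
p=proj(c,[*(o+28.5*x),30]);print("pred ring px",p)
u,v=p.astype(int);x0,y0=max(u-60,0),max(v-55,0)
a=im[y0:y0+110,x0:x0+120];a=cv2.resize(a,None,fx=5,fy=5,interpolation=cv2.INTER_CUBIC);cv2.imwrite("pics/crop8.png",a);print(x0,y0,a.shape)
E
```

```text
22.5 [ 499.4 -170.1  110.2] [-0.12 -0.16 -0.85] 17.132624097234743
t 22.55 hx -96.56 hy 53.85 z 109.99 ringx if at pins -3.56 F along/side/z -0.11 -0.36 -0.83 torque [ 0.015  0.069 -0.011]
pred ring px [320.39513132  43.61287231]
260 0 (550, 600, 3)
```

View pics/crop8.png

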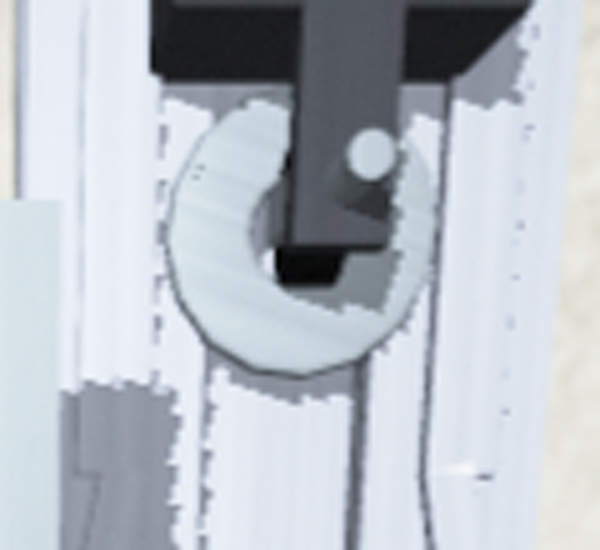

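The ring is flat and between the walls. The black roller (308,265) sits inside its hole, the front edge is at (300,375) and the stop is behind. Now the same check in numbers, plus the lay-down delta.

```bash
python3 - <<'E'
from h import *
from st import x,y,o
c=np.load("pics/w8.npy",allow_pickle=True).item()
for n,p,z in[("ring front",(300,374),30),("ringL",(170,240),30),("ringR",(437,240),30),("hole front",(330,308),30),("wheel front",(308,286),30),("wheel front",(308,286),34),("stop face",(160,80),24)]:
    d=ray(c,(260+p[0]/5-.5,p[1]/5-.5),z)[:2]-o;print(n,z,(d@x).round(1),(d@y).round(1))
delta([465.5,-28.4,60],.016)
E
```

```text
t 22.55 hx -96.56 hy 53.85 z 109.99 ringx if at pins -3.56 F along/side/z -0.11 -0.36 -0.83 torque [ 0.015  0.069 -0.011]
ring front 30 5.5 -0.5
ringL 30 25.6 21.4
ringR 30 25.7 -21.4
hole front 30 15.5 -4.8
wheel front 30 18.8 -1.1
wheel front 34 18.1 -0.3
stop face 24 50.4 23.0
t 22.55 pos [ 499.  -170.3  110. ] F [-0.   -0.38 -0.83] open 17.8 j6 [-0.44  0.07  1.58  0.    1.49  0.84]
DELTA [8.8, -145.6, 49.9] [0.0003, -0.0028, 0.2768]
```

Ring centre is about 27.5 to 28 in the holder frame, its far edge is at the stop (50), and the roller axis is about over its centre. Next I lay the lifter back at its original place.

>>> {"fn": "send_rows", "kwargs": {
  "deltas": [
    [[0, -10, 0], [0, 0, 0.02], 10],
    [[2, -30, 5], [0, 0, 0.06], 10],
    [[4, -55, 15], [0, 0, 0.11], 10],
    [[6, -80, 25], [0, 0, 0.16], 10],
    [[8, -105, 35], [0, 0, 0.21], 10],
    [[9, -125, 42], [0, 0, 0.25], 10],
    [[9, -140, 47], [0, 0, 0.277], 10],
    [[9, -146, 50], [0, 0, 0.277], 10],
    [[9, -146, 60], [0, 0, 0.277], 10],
    [[9, -146, 72], [0, 0, 0.277], 10],
    [[9, -146, 84], [0, 0, 0.277], 10],
    [[9, -146, 90], [0, 0, 0.277], 10],
    [[9, -146, 93], [0, 0, 0.277], 10],
    [[9, -146, 93], [0, 0, 0.277], 10]
  ]
}}

```text
t: 23.72
position: [465.3, -28.6, 16.1]
ee_rot: [1.0, 0.007, 0.001, -0.0]
wrist_force: [0.8, 0.4, -0.0]
opening: 17.7
```

```bash
python3 - <<'E'
from h import *
delta([465.5,-28.4,6.3],.016)
E
```

```text
t 23.72 pos [465.3 -28.6  16.1] F [ 0.77  0.41 -0.03] open 17.7 j6 [-0.18  0.02  1.83  0.    1.29  1.37]
DELTA [0.2, -0.2, 9.8] [-0.0001, -0.0012, -0.001]
```

>>> {"fn": "send_rows", "kwargs": {
  "deltas": [
    [[0, 0, 3], [0, 0, 0], 10],
    [[0, 0, 6], [0, 0, 0], 10],
    [[0, 0, 8], [0, 0, 0], 10],
    [[0, 0, 9], [0, 0, 0], 10],
    [[0, 0, 9.8], [0, 0, 0], 10],
    [[0, 0, 10], [0, 0, 0], 10],
    [[0, 0, 10], [0, 0, 0], 10]
  ]
}}

```text
t: 24.3
position: [465.5, -28.7, 6.4]
ee_rot: [1.0, 0.008, 0.001, 0.0]
wrist_force: [-1.5, 0.5, -0.2]
opening: 17.4
```

```bash
python3 st.py
```

```text
t 24.3 hx -87.74 hy 199.17 z 6.37 ringx if at pins 5.26 F along/side/z -1.24 0.92 -0.23 torque [0.04  0.111 0.037]
```

Within 0.1 mm of the height where I picked it up. I'll open gently and rise.

>>> {"fn": "send_rows", "kwargs": {
  "deltas": [
    [[0, 0, 0.2], [0, 0, 0], 17],
    [[0, 0, 0.2], [0, 0, 0], 20],
    [[0, 0, 0.2], [0, 0, 0], 28],
    [[0, 0, 0.2], [0, 0, 0], 40],
    [[0, 0, 0.2], [0, 0, 0], 45],
    [[0, 0, 0.2], [0, 0, 0], 45],
    [[0, 0, 0.2], [0, 0, 0], 45],
    [[0, 0, -15], [0, 0, 0], 45],
    [[0, 0, -40], [0, 0, 0], 45],
    [[0, 0, -80], [0, 0, 0], 45],
    [[0, 0, -120], [0, 0, 0], 45],
    [[0, 0, -124], [0, 0, 0], 45],
    [[0, 0, -124], [0, 0, 0], 45],
    [[0, 0, -124], [0, 0, 0], 45]
  ]
}}

```text
t: 25.47
position: [465.1, -28.6, 130.1]
ee_rot: [1.0, 0.008, 0.001, 0.0]
wrist_force: [-0.1, -0.0, -1.2]
opening: 44.9
```

```bash
python3 snap.py w9; python3 - <<'E'
from h import *
a=cv2.imread("pics/w1.png");b=cv2.imread("pics/w9.png")
c=np.load("pics/w9.npy",allow_pickle=True).item()
m=(b.max(2)<45).astype(np.uint8);m[225:]=0;m[:140]=0;m[:,:235]=0;m[:,270:]=0
ct=max(cv2.findContours(m,0,2)[0],key=cv2.contourArea);print("handle px",cv2.minAreaRect(ct),cv2.boundingRect(ct))
x,y,w,h=cv2.boundingRect(ct);print(ray(c,(x+w/2,y),34),ray(c,(x+w/2,y+h),34))
# blade region width w1 vs w9 & bystanders by top diff
print("blade diff",np.abs(a[60:130,230:275].astype(int)-b[60:130,230:275]).mean())
t0=cv2.imread("pics/top0.png");t=arm.capture("top")[:,:,::-1];cv2.imwrite("pics/top_end.png",t)
for n,(u,v) in dict(dish=(404,241),flask=(367,175),bottle=(180,352),beaker=(618,340),spacer=(420,206),stand=(305,253),holder=(498,245),lifter=(415,320)).items():
    u,v=int(u*.64),int(v*.64);s=np.s_[v-14:v+15,u-14:u+15];print(n,np.abs(t0[s].astype(int)-t[s]).mean().round(1))
E
```

```text
25.4667 [465.1 -28.6 130.1] [-0.13 -0.02 -1.17] 44.859119099230846
handle px ((252.5, 184.0), (78.0, 17.0), 90.0) (244, 145, 18, 79)
[507.73993758 -28.39153779  34.        ] [431.04717444 -29.56575372  34.        ]
blade diff 20.30761904761905
dish 9.1
flask 8.3
bottle 7.6
beaker 8.9
spacer 8.8
stand 13.2
holder 9.7
lifter 66.0
```

```bash
python3 - <<'E'
from bench import arm
print(arm.finish_job())
E
```

```text
the job is handed in; nothing more can be done
None
```

I completed every step of the task and handed the job in at about 25.5 s of the 72 s allowed; no verdict was reported.

- **Carry:** I gripped the lifter by its handle, took the ring off the grey stand against the pins and carried it to the mouth of the grey holder. It stayed level and centred in each picture.
- **Push home:** The roller met the ring at about x = +2 mm in the holder's frame, with about 3 N of push. The push then eased to about 0 near +27 mm, and the ring met a firm stop near +28.7 mm. I ended with a measured push of about 5 N, with readings noisy by about 1 N.
- **Carrier check:** After I drew the lifter out, a wrist picture showed the ring flat between the guide walls at about x = 27.5 mm, y = 0. The roller was in its hole and the ring's far edge was at the stop.
- **Lifter check:** It is back where it started on open bench. It was released within 0.1 mm of its pick-up height, and the handle measures the same as before, so it should be level. It lies about 180 mm or more from the holder and stand.
- **Bystanders:** Before-and-after top pictures differ by the same small amount (about 8 to 9 grey levels) at all five, so none seems to have moved.

**Not confirmed:**
- The roller height can't be read directly; that it is down rests on the force drop and the last picture.
- The top-view comparison of the lifter was useless because the arm covered it.
- The blade patch in the wrist pictures differed by 20 grey levels. I put that down to lighting and a small camera shift, since the handle matched, and did not check further.

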